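# Set out empty crucibles on the furnace tray for burn-out

## Robot

A 6-joint arm with a two-finger parallel gripper is mounted at the origin on the work surface. World frame = base frame: x ahead of the robot, y to its left, z up, the work surface at z = 0. Lengths are in m, angles in rad, forces in N, time in s.
With the tool pointing down it reaches from about 0.275 to 0.875 m from the base axis. Payload 12.5 kg.
Tool frame: the origin (TCP) lies on the centre line of the jaws, within the pads' length; the fingertips stand r.finger_overhang ahead of it and the grasp point (between the pads) lies 3 mm ahead of it (r.finger_overhang is the distance from the TCP to the fingertips, in m); z points along the fingers, y is the line along which they close (so a half turn about z gives the same grasp; the last joint's range is limited). The gripper opens to 85 mm and grips with 20 to 120 N. Pads are 22 mm wide; open, the fingers measure 114 mm over their backs; the gripper's body (76 mm by 85 mm) begins 54 mm behind the grasp point. The pads swing forward as they close: fully open they stand 13 mm farther back than shut.
Start: joints at [1.215, 0.351, 1.652, -0, 1.139, -0.085], TCP at [0.147, 0.53, 0.253] pointing down, gripper open.
Joint ranges: [-2.75, 2.75], [-0.79, 2.1], [0.01, 2.65], [-1.57, 4.71], [0.07, 3.14], [-2.87, 2.87]. Speed limits (rad/s): [2.22, 2.22, 2.79, 3.14, 3.14, 3.14].

## Interface

Orientations are given as a unit quaternion [x, y, z, w].
In Python, from cell import r, optics gives the robot as it stands. The module is installed in compiled form; this text tells all that it offers. Calls block until the motion is done:
- r.move_to(position, orientation): joint-space move of the TCP to a pose.
- r.move_linear(position, rot=None, vel=0.15): straight line of the TCP; rot=None keeps the orientation; vel is the mean speed in m/s.
- r.set_joints(angles): joint-space move.
- r.set_gripper(opening, squeeze=None): opening from 0.0 (shut) to 1.0 (fully open); squeeze is the grip in N (None keeps the last); returns when the fingers have stopped.
- r.sleep(seconds).
- r.inverse_kinematics(position, orientation): joint angles nearest the present ones, or None.
- optics.get_image(name): name is "scene" or "side" or "wrist"; returns a dict with "pixels" (420x560x3 uint8, red, green, blue), "depth" (420x560 float32, m along the optical axis (not along the pixel's ray), 0 where there is no reading), "fx", "fy", "cx", "cy" (pixels), "D" ([k1, k2, p1, p2, k3] as OpenCV has them; the pictures are not rectified), "camera_from_world" (4x4, takes a point from world to camera coordinates); the wrist camera has in their place "mount" (4x4, takes a point from camera to tool coordinates, whose origin is the TCP and whose axes are the flange's). Camera axes: x right, y down, z forward; pixel columns grow to the right and rows downward; lengths in m; the calibration is good to about 2 mm. A picture is of the moment at which its call begins: read the wrist's pose just before it.
A pose or a line that the arm cannot do raises r.PlanningError and nothing moves.
- r.hand_in(): hands the job in; it is judged then, once.
Readings, each from a call of its own:
- r.current_t(): time.
- r.current_q(): joint angles.
- r.current_qvel(): joint speeds.
- r.current_effort(): joint torques, N m.
- r.current_tool_pos(): TCP position.
- r.current_ee_rot(): TCP orientation.
- r.current_contact_force(): force on the tool from outside, world axes, zero at the start.
- r.current_torque(): the same for the moment, N m.
- r.current_opening(): opening from 0.0 (shut) to 1.0 (fully open).
- r.current_finger_force(): force on a finger pad.
Only numpy, scipy, OpenCV 4.12 (cv2) and the standard library are available. Lean on these libraries where they do the work, as an engineer would, in place of code of your own. Each camera call takes 0.05 s, during which the arm holds its last target. There are 200 camera calls.

## Task

Finish loading the furnace tray with the four loose ceramic pieces: bare ware cannot be labelled, so its place on the tray tells it apart (directions by the tray, its handle side being the front). Put the boat straight in front of the round dish, lying crosswise (parallel to the front edge), and the squat crucible straight behind the square one, each with about 30 mm clear; stand the tall crucible midway between the dish and the square crucible, in line with them, and seat the lid flat on it. Set every piece down gently, never dropping it, upright and flat, and leave the dish, the square crucible, the tongs and the bottle where they are.

Things in the scene. Friction and masses are not known exactly. Their poses are not given: they have to be found in the camera images.
- tray: Fixed bright steel furnace tray: 260 mm front to back (its x), 300 mm wide (its y), floor 5 mm above the bench, rim 3 mm thick and 11 mm high, steel rod handle 100 mm wide sticking out 39 mm from its front edge. Origin: centre of its underside on the bench. x points from the front (handle side, nearest the robot) to the back, y to its left, z up; yaw varies by 0.25 rad.
- dish: White porcelain round shallow dish, 80 mm across the rim, 48 mm across the foot, 26 mm high, 90 g, loose; stands already on the tray floor, mid-way front to back, about 90 mm left or right of the centre (varies). Origin: centre of its underside; axes parallel to the tray's at the start. Must not be moved (10 mm allowed).
- box_crucible: Cream alumina square open crucible, 60 by 60 mm, 36 mm high, 130 g, loose; stands already on the tray floor on the other side from the dish, square to the tray. Origin: centre of its underside; axes parallel to the tray's at the start. Must not be moved (10 mm allowed).
- tall_crucible: White porcelain tall crucible: upright open straight-sided cup 42 mm in diameter, 60 mm high, wall 3.5 mm, about 70 g, loose on the bench beside the tray. Origin: centre of its underside, z up. With the lid seated, the lid's origin is 55 mm above this one.
- squat_crucible: White porcelain squat crucible, a low open straight-sided cup 54 mm in diameter and 28 mm high, wall 4 mm, about 60 g, loose on the bench beside the tray. Origin: centre of its underside, z up.
- boat: Cream alumina combustion boat, a narrow open trough 74 mm long (its x axis), 22 mm wide (its y axis), 16 mm high, with a 9 mm pull tab on its +x end; about 40 g, loose on the bench beside the tray, its yaw varies. Origin: centre of the trough's underside, z up. Either end may point left when it is placed.
- lid: White porcelain lid of the tall crucible, lying right way up on the bench: disc 46 mm in diameter, 4 mm thick; on it a straight round knob 14 mm in diameter, 18 mm high; under it a bevelled spigot 28 mm in diameter, 5 mm deep, that drops into the crucible's mouth with 3.5 mm play all round. About 40 g. Origin: centre of the spigot's underside (disc top 9 mm, knob top 27 mm above it).
- tongs: Bystander: steel crucible tongs, about 240 mm long and 7 mm thick, lying crosswise on the bench beyond the tray. Origin: near the middle, at the underside. Leave them alone (15 mm allowed).
- bottle: Bystander: closed white plastic bottle, 60 mm in diameter, 150 mm high, standing on the bench at the far right. Origin: centre of its underside. Leave it alone (15 mm allowed).

How it is judged:
At the end, for the whole second after the job is handed in: By the tray: boat 57-107 mm before the dish, squat 63-110 mm behind the square one (centres), both within 18 mm sideways, boat crosswise within 15 deg; tall 71-115 mm from both, 18 mm off line; lid seated within 7 mm; all level, at rest on the tray; dish and square moved under 10 mm (x of boat in the frame of dish between -0.107 and -0.057 m and y of boat in the frame of dish between -0.018 and 0.018 m and angle between the x axis of boat and the y axis of tray, either way round below 0.26 rad and x of squat_crucible in the frame of box_crucible between 0.063 and 0.11 m and y of squat_crucible in the frame of box_crucible between -0.018 and 0.018 m and x of tall_crucible in the frame of dish between -0.018 and 0.018 m and horizontal distance between tall_crucible and dish between 0.071 and 0.115 m and x of tall_crucible in the frame of box_crucible between -0.018 and 0.018 m and horizontal distance between tall_crucible and box_crucible between 0.071 and 0.115 m and horizontal distance between lid and tall_crucible below 0.007 m and z of lid in the frame of tall_crucible between 0.052 and 0.058 m and z of boat in the frame of tray between 0.002 and 0.008 m and z of squat_crucible in the frame of tray between 0.002 and 0.008 m and z of tall_crucible in the frame of tray between 0.002 and 0.008 m and angle between each of tall_crucible, squat_crucible, boat, lid, dish, box_crucible's own z axis and vertical below 0.08 rad and linear speed of each of tall_crucible, squat_crucible, boat, lid below 0.01 m/s and distance of each of dish, box_crucible from where it was at the start of the episode below 0.01 m); the robot touches nothing.
It fails at once if the dish or the square crucible already on the tray is pushed more than 10 mm (distance of any of dish, box_crucible from where it was at the start of the episode above 0.01 m).
It fails at once if the tongs or the white bottle are moved more than 15 mm (distance of any of tongs, bottle from where it was at the start of the episode above 0.015 m).
It fails at once if a piece is dropped: it falls freely, touching nothing, from more than 30 mm above its place ((contact force between tall_crucible and anything else below 0.002 N and height (world z) of tall_crucible above 0.035 m) or (contact force between squat_crucible and anything else below 0.002 N and height (world z) of squat_crucible above 0.035 m) or (contact force between boat and anything else below 0.002 N and height (world z) of boat above 0.035 m) or (contact force between lid and anything else below 0.002 N and height (world z) of lid above 0.095 m)).
It also fails if it takes over 102 s, if anything falls off the work surface, if the arm or the gripper's body presses on something with over 40 N, if the wrist force passes 120 N, or if a joint passes its speed limit or range.

## Working session

There is one attempt and no reset: what is moved stays moved. The work goes in short steps, each a Python script; the robot and the scene stay as the last script left them, time stands still between calls to the robot, and variables do not carry over. Pictures are saved under pics/ and viewed, at most 14 in all, crops included, and the job is handed in when it is done.

```bash
mkdir -p pics; ls
python3 - <<'E'
from cell import r, optics
import cv2, numpy as np
print(r.finger_overhang, r.current_t(), r.current_ee_rot(), r.current_tool_pos(), r.current_opening())
for n in ("scene","side"):
    d=optics.get_image(n); np.savez(f"{n}.npz",**d)
    cv2.imwrite(f"pics/{n}0.png",cv2.resize(d["pixels"][:,:,::-1],(800,600)))
    print(n,d["fx"],d["fy"],d["cx"],d["cy"],d["D"],d["camera_from_world"],(d["depth"]>0).mean())
d=optics.get_image("wrist");print(d["mount"],d["fx"],d["D"],d["cx"],d["cy"])
E
```

```text
pics
0.022 0.0 [ 1.34967614e-01  9.90849832e-01 -5.78620202e-04 -1.36578164e-04] [0.14697831 0.52967697 0.25273833] 0.9987990686658029
scene 483.82996677054524 483.82996677054524 279.7443535706028 209.97649706127837 [-0.11730086  0.          0.          0.          0.        ] [[ 0.5266432   0.84992987  0.01631422 -0.26428668]
 [ 0.52745384 -0.31165622 -0.79035615 -0.31295497]
 [-0.66666288  0.42484069 -0.6124304   1.66321764]
 [ 0.          0.          0.          1.        ]] 0.9961607142857143
side 533.1640143884347 533.1640143884347 268.51826792714877 208.82325702946605 [-0.11600338  0.          0.          0.          0.        ] [[-0.88286645 -0.46954853  0.00842668  0.50544577]
 [-0.36716038  0.67894146 -0.63579222  0.28404955]
 [ 0.29281408 -0.56441356 -0.77181425  1.08546744]
 [ 0.          0.          0.          1.        ]] 0.9960926870748299
[[-9.86274096e-05 -9.44657429e-01 -3.28058427e-01  8.52620945e-02]
 [ 9.99999983e-01 -1.44061226e-04  1.14190328e-04 -2.56491207e-04]
 [-1.55131241e-04 -3.28058410e-01  9.44657428e-01 -1.20633751e-01]
 [ 0.00000000e+00  0.00000000e+00  0.00000000e+00  1.00000000e+00]] 348.0193241497361 [-0.01213914  0.          0.          0.          0.        ] 281.64889085052715 204.9688389451539
```

View pics/scene0.png

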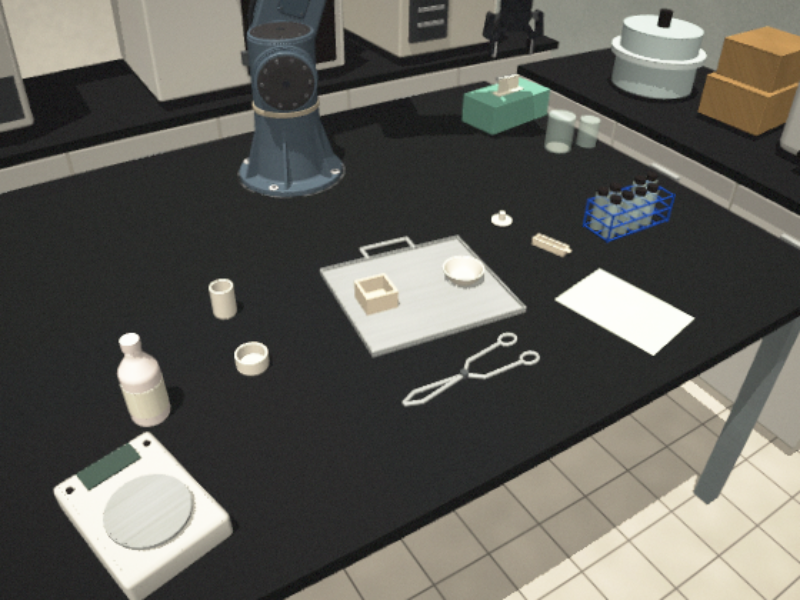

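View pics/side0.png

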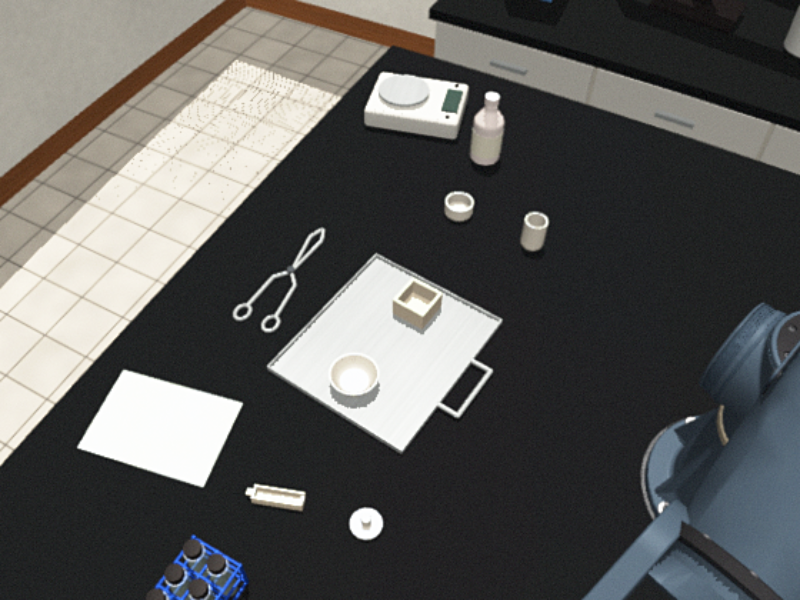

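The scene and side pictures together show every piece. In 800x600 scene pixels: tall (223,300), squat (252,358), square (376,293), dish (463,270), lid (502,217), boat (551,245), and the bottle (145,390). In the side picture: tall (535,232), squat (459,206), boat (276,497), lid (366,523), dish (354,377), square (417,304). Next I'll combine both depth images into heights and centres.

```bash
cat > h.py <<'E'
import numpy as np, cv2
def cloud(d, T=None):
    K=np.array([[d["fx"],0,d["cx"]],[0,d["fy"],d["cy"]],[0,0,1.]]);dep=d["depth"]
    v,u=np.mgrid[:dep.shape[0],:dep.shape[1]]
    n=cv2.undistortPoints(np.stack([u,v],-1).reshape(-1,1,2).astype(float),K,np.array(d["D"])).reshape(-1,2)
    z=dep.reshape(-1).astype(float)
    P=np.c_[n*z[:,None],z]
    if T is None: T=np.linalg.inv(d["camera_from_world"])
    W=P@T[:3,:3].T+T[:3,3]; W[z<=0]=np.nan
    return W.reshape(*dep.shape,3)
def circ(p):
    A=np.c_[2*p[:,:2],np.ones(len(p))];s=np.linalg.lstsq(A,(p[:,:2]**2).sum(1),rcond=None)[0]
    return s[0],s[1],np.sqrt(s[2]+s[0]**2+s[1]**2)
E
python3 - <<'E'
from h import *
seeds=dict(tall=((223,300),(535,232)),squat=((252,362),(459,210)),box=((376,293),(417,304)),dish=((463,270),(354,377)),lid=((502,220),(366,523)),boat=((551,245),(276,497)))
C={n:cloud(np.load(n+".npz")) for n in("scene","side")}
for i,n in enumerate(C):
    c=C[n]; b=c[150:210,:60].reshape(-1,3) if n=="scene" else c[180:280,350:450].reshape(-1,3)
    b=b[abs(b[:,2])<.03]
    print(n,"bench z",np.nanmedian(b[:,2]),np.nanstd(b[:,2]))
    for k,s in seeds.items():
        u,v=int(s[i][0]*.7),int(s[i][1]*.7); w=c[v-35:v+35,u-35:u+35].reshape(-1,3)
        p0=c[v,u]; w=w[np.hypot(*(w[:,:2]-p0[:2]).T)<.07]
        w=w[w[:,2]>(.012 if k in("box","dish") else .006)]
        lo,hi=np.percentile(w[:,:2],[1,99],axis=0)
        zt=np.percentile(w[:,2],98); top=w[w[:,2]>zt-.006]
        print(k,len(w),"z98 %.4f"%zt,"mid",((lo+hi)/2).round(4),"ext",(hi-lo).round(4),"topcirc",np.round(circ(top),4),"rect",[np.round(q,4) for q in cv2.minAreaRect(top[:,:2].astype(np.float32))])
# tray: points z 3..9mm grey
E
```

```text
scene bench z -0.000175824886108511 0.0016976645565553359
tall 417 z98 0.0602 mid [ 0.4421 -0.3315] ext [0.0427 0.0413] topcirc [ 0.4422 -0.3313  0.0195] rect [array([ 0.4414, -0.3312]), array([0.04  , 0.0448]), np.float64(70.0558)]
squat 406 z98 0.0303 mid [ 0.5956 -0.3412] ext [0.0534 0.0518] topcirc [ 0.5953 -0.3405  0.0254] rect [array([ 0.5953, -0.3401]), array([0.0527, 0.0557]), np.float64(69.5275)]
box 594 z98 0.0439 mid [ 0.556 -0.088] ext [0.0658 0.0643] topcirc [ 0.5565 -0.0861  0.032 ] rect [array([ 0.5558, -0.0858]), array([0.0611, 0.0655]), np.float64(82.3919)]
dish 369 z98 0.0330 mid [0.5767 0.0993] ext [0.0748 0.0895] topcirc [0.5781 0.0919 0.0367] rect [array([0.5784, 0.0919]), array([0.0758, 0.0761]), np.float64(55.131)]
lid 109 z98 0.0272 mid [0.45   0.2876] ext [0.0435 0.0452] topcirc [0.4508 0.2874 0.0059] rect [array([0.4526, 0.2866]), array([0.013 , 0.0155]), np.float64(61.5527)]
boat 166 z98 0.0186 mid [0.5808 0.3139] ext [0.0771 0.0401] topcirc [0.5805 0.3152 0.025 ] rect [array([0.5813, 0.3144]), array([0.0829, 0.0277]), np.float64(14.8153)]
side bench z 0.00
[... 366 characters left out ...]
]), np.float64(35.364)]
box 701 z98 0.0453 mid [ 0.5559 -0.1002] ext [0.0736 0.0982] topcirc [ 0.5547 -0.0843  0.0321] rect [array([ 0.555 , -0.0852]), array([0.0645, 0.0623]), np.float64(83.7442)]
dish 650 z98 0.0347 mid [0.5771 0.1029] ext [0.075  0.0963] topcirc [0.5762 0.0933 0.0371] rect [array([0.5771, 0.0929]), array([0.0779, 0.0775]), np.float64(16.2098)]
lid 387 z98 0.0286 mid [0.4463 0.2904] ext [0.0436 0.0437] topcirc [0.4463 0.291  0.005 ] rect [array([0.446 , 0.2904]), array([0.0117, 0.0129]), np.float64(28.5417)]
boat 386 z98 0.0188 mid [0.5774 0.3164] ext [0.0791 0.0433] topcirc [0.5759 0.3157 0.0257] rect [array([0.5785, 0.3172]), array([0.0828, 0.025 ]), np.float64(18.8762)]
```

```bash
cat >> h.py <<'E'
from cell import r, optics
def Q(phi):
    t=(phi+np.pi/2)/2; return [np.cos(t),np.sin(t),0,0]
YAW=-.118; ax=np.array([np.cos(YAW),np.sin(YAW)]); ay=np.array([-ax[1],ax[0]])
DISH=np.array([.577,.0925]); BOX=np.array([.5555,-.0853])
def go(xy,z,phi): r.move_to([*xy,z],Q(phi))
def lower(z,zmin,thr=2.0,step=.001):
    """line down to z, then small steps until the tool feels contact"""
    p=np.array(r.current_tool_pos()); p[2]=z; r.move_linear(p,vel=.12); r.sleep(.15)
    f0=r.current_contact_force()[2]
    while p[2]-step>=zmin and abs(r.current_contact_force()[2]-f0)<thr:
        p[2]-=step; r.move_linear(p,vel=.03)
    print("lowered to",np.round(r.current_tool_pos(),4),"dF",round(r.current_contact_force()[2]-f0,2)); return p[2]
def up(z):
    p=np.array(r.current_tool_pos()); p[2]=z; r.move_linear(p,vel=.2)
def grip(o,sq=None):
    r.set_gripper(o,sq); print("opening %.3f"%r.current_opening(),"pad",np.round(r.current_finger_force(),1),"F",np.round(r.current_contact_force(),1),"t %.1f"%r.current_t())
E
python3 - <<'E'
from h import *
P=np.array([.594,-.340]); phi=YAW-np.pi/2
grip(0,25)
go([.55,-.22],.08,phi); lower(.032,.015)
up(.09); grip(.9)
go(P,.09,phi); up(.033); grip(0,30)
up(.05); r.sleep(.1); grip(0);
E
```

```text
opening -0.002 pad 0.0 F [-0.1  0.9  0.1] t 0.9
lowered to [ 0.5504 -0.2195  0.022 ] dF 14.02
opening 0.902 pad 0.0 F [ 0.9  0.9 -0.9] t 8.6
opening 0.603 pad 31.2 F [-0.9  1.1  5.1] t 10.0
opening 0.609 pad 31.8 F [ 0.4 -0.1 -1.2] t 10.6
```

Run:
```python
from h import *
phi=YAW-np.pi/2; T=BOX+.087*ax
up(.11); go(T,.11,phi); lower(.043,.035,thr=1.5)
grip(.85); up(.12)
# boat
by=np.deg2rad(17); c=np.array([.579,.3158])-.0045*np.array([np.cos(by),np.sin(by)])
phi=by-np.pi/2
go([.4,.2],.25,phi)   # clear of the view of nothing; via point
go(c,.07,phi); grip(.6); up(.028); grip(0,30); up(.06)
p=r.current_tool_pos(); R=r.current_ee_rot()
from scipy.spatial.transform import Rotation
d=optics.get_image("wrist"); cv2.imwrite("pics/w1.png",d["pixels"][:,:,::-1])
d=optics.get_image("scene"); cv2.imwrite("pics/s1.png",cv2.resize(d["pixels"][130:300,110:430,::-1],(800,425)))
```

```text
lowered to [ 0.6419 -0.0967  0.04  ] dF 11.7
opening 0.850 pad 0.0 F [0.6 0.6 0.5] t 14.2
opening 0.599 pad 0.0 F [-0.7  0.6 -0.3] t 17.6
opening 0.245 pad 29.9 F [-1.4  0.2  6.3] t 18.4
```

View pics/w1.png

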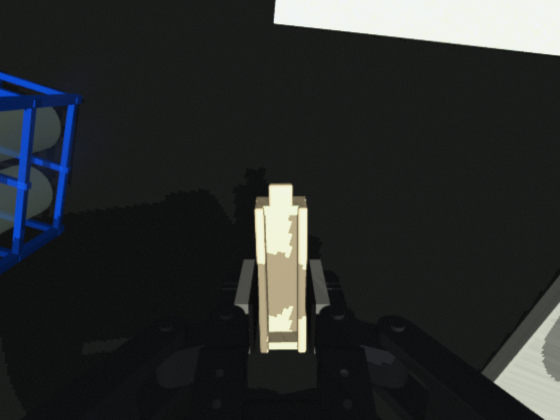

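View pics/s1.png

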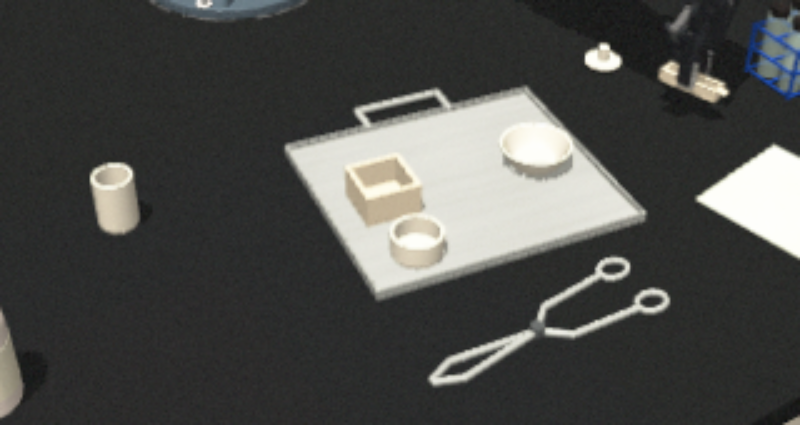

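The crop shows the squat crucible upright behind the square one at (417,240). In the wrist view the boat is held level at (282,270), with its tab pointing forward. Next I'll place the boat, then take the tall crucible, squeezing it from two directions to centre it.

Run:
```python
from h import *
T=DISH-.084*ax
up(.13); go(T,.13,YAW); lower(.0375,.029,thr=1.5)
grip(.36); up(.15)
P=np.array([.4415,-.330])
go([.42,-.1],.2,YAW+np.pi/2-np.pi)
go(P,.11,YAW-np.pi/2); grip(.75); up(.038); grip(0,20); grip(.75); up(.075)
p=r.current_tool_pos(); r.move_linear(p,rot=Q(YAW),vel=.2) if 0 else go(p[:2],.075,YAW)
up(.038); grip(0,30); up(.13)
M=(DISH+BOX)/2
go(M,.13,YAW); lower(.048,.039,thr=1.5)
grip(.62); up(.15)
d=optics.get_image("wrist"); np.savez("w2.npz",p=r.current_tool_pos(),q=r.current_ee_rot(),**d); cv2.imwrite("pics/w2.png",d["pixels"][:,:,::-1])
print(r.current_t())
```

```text
lowered to [0.4936 0.1026 0.0354] dF 2.2
opening 0.361 pad 0.0 F [ 0.4 -0.3  0.6] t 22.4
opening 0.752 pad 0.0 F [-0.1 -0.1  0.1] t 25.6
opening 0.492 pad 19.9 F [-1.2  0.7  8.1] t 26.4
opening 0.751 pad 0.0 F [ 0.3 -0.5 -1. ] t 26.8
opening 0.481 pad 30.7 F [-1.4  1.   7.6] t 29.2
lowered to [0.5663 0.0027 0.0443] dF 4.91
opening 0.620 pad 0.0 F [ 0.2 -0.4  0.3] t 33.4
34.0917
```

View pics/w2.png

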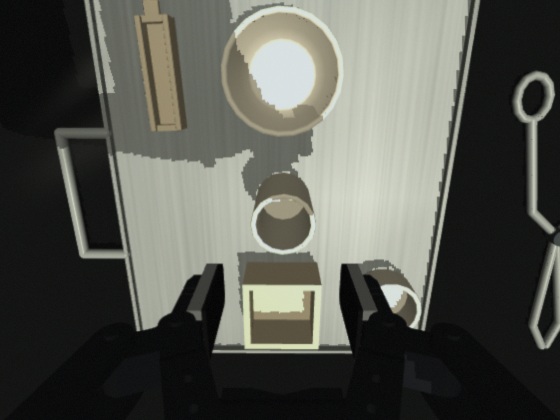

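The wrist view shows the tall crucible upright at rim (284,225), between the dish (283,72) and the square (282,305). The boat is at (160,75) and the squat at (392,290). The lid comes next.

Run:
```python
from h import *
P=np.array([.4485,.289])
go(P,.09,YAW+np.pi/2); grip(.5); up(.035); grip(0,20); grip(.5); up(.055)
go(P,.055,YAW); up(.035); grip(0,30); up(.16)
M=np.array([.5663,.0027])
go(M,.16,YAW); r.sleep(.2); print(r.current_tool_pos())
d=optics.get_image("side"); cv2.imwrite("pics/s3.png",cv2.resize(d["pixels"][140:320,180:360,::-1],(600,600)))
lower(.102,.093,thr=2)
d=optics.get_image("side"); cv2.imwrite("pics/s4.png",cv2.resize(d["pixels"][140:320,180:360,::-1],(600,600)))
print(r.current_t())
```

```text
opening 0.497 pad 0.0 F [-0.7  1.1  0. ] t 35.6
opening 0.148 pad 20.9 F [-1.1 -0.2  6.7] t 36.4
opening 0.499 pad 0.0 F [ 0.3 -0.7 -0.2] t 36.8
opening 0.145 pad 29.4 F [-1.7  0.4  5.4] t 39.0
[0.56620853 0.00374237 0.16002781]
lowered to [0.5666 0.0035 0.0957] dF 7.23
43.8083
```

View pics/s4.png

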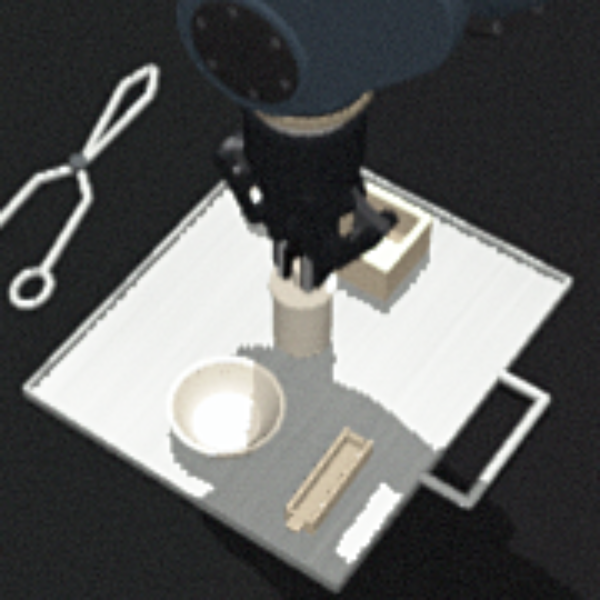

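The lid sits on the crucible at the expected height (TCP 0.0957 against 0.095), with the gripper at (300,265) in the crop. I'll release it and check.

Run:
```python
from h import *
from scipy.spatial.transform import Rotation
grip(.4); up(.2); go([.42,.0],.25,YAW); r.sleep(.2)
T=np.eye(4);T[:3,:3]=Rotation.from_quat(r.current_ee_rot()).as_matrix();T[:3,3]=r.current_tool_pos()
ims={n:optics.get_image(n) for n in("scene","side")}
cv2.imwrite("pics/f.png",np.hstack([cv2.resize(ims["side"]["pixels"][160:310,180:330,::-1],(400,400)),cv2.resize(ims["scene"]["pixels"][150:260,215:375,::-1],(400,275)).copy() if 0 else cv2.resize(ims["scene"]["pixels"][150:270,230:350,::-1],(400,400))]))
tgt=dict(lid=((.566,.003),.080),tall=((.566,.003),.0665),squat=(BOX+.087*ax,.033),box=(BOX,.041),dish=(DISH,.031),boat=(DISH-.084*ax,.021))
for n,d in ims.items():
    c=cloud(d).reshape(-1,3)
    for k,(xy,z) in tgt.items():
        w=c[(np.hypot(*(c[:,:2]-xy).T)<.055)&(abs(c[:,2]-z)<.005)]
        if k=="lid": w=c[(np.hypot(*(c[:,:2]-xy).T)<.03)&(c[:,2]>.076)]
        if k=="dish": w=w[np.hypot(*(w[:,:2]-xy).T)>.03]
        rc=cv2.minAreaRect(w[:,:2].astype(np.float32))
        m=np.array(circ(w)[:2]) if k not in("boat","box") else np.array(rc[0])
        print(n,k,"z99 %.4f"%np.percentile(w[:,2],99),"c",m.round(4),"rect",np.round(rc[1],3),round(rc[2],1),"rel dish",np.round([(m-DISH)@ax,(m-DISH)@ay],4),"rel box",np.round([(m-BOX)@ax,(m-BOX)@ay],4))
print(r.current_t())
```

```text
opening 0.398 pad 0.0 F [-0.4 -0.2 -0.6] t 44.1
scene lid z99 0.0893 c [0.5679 0.0018] rect [0.015 0.011] 22.7 rel dish [ 0.0016 -0.0912] rel box [0.002  0.0879]
scene tall z99 0.0715 c [0.5684 0.0023] rect [0.044 0.044] 58.4 rel dish [ 0.0021 -0.0906] rel box [0.0025 0.0885]
scene squat z99 0.0368 c [ 0.6419 -0.0972] rect [0.053 0.054] 41.3 rel dish [ 0.0868 -0.1807] rel box [ 0.0872 -0.0016]
scene box z99 0.0456 c [ 0.5546 -0.0858] rect [0.061 0.067] 84.3 rel dish [-0.0013 -0.1798] rel box [-0.0009 -0.0007]
scene dish z99 0.0344 c [0.5785 0.0918] rect [0.077 0.079] 62.3 rel dish [ 0.0016 -0.0005] rel box [0.002  0.1786]
scene boat z99 0.0254 c [0.5156 0.1036] rect [0.08  0.066] 88.9 rel dish [-0.0623  0.0038] rel box [-0.0619  0.1829]
side lid z99 0.0913 c [0.566  0.0043] rect [0.011 0.015] 28.4 rel dish [-0.0006 -0.0889] rel box [-0.0001  0.0902]
side tall z99 0.0713 c [0.5668 0.0033] rect [0.043 0.047] 28.5 rel dish [ 0.0004 -0.0898] rel box [0.0008 0.0893]
side squat z99 0.0373 c [ 0.6403 -0.0958] rect [0.052 0.054] 57.7 rel dish [ 0.085  -0.1796] rel box [ 0.0854 -0.0005]
side box z99 0.0453 c [ 0.5551 -0.0854] rect [0.066 0.062] 82.3 rel dish [-0.0008 -0.1792] rel box [-0.0004 -0.0001]
side dish z99 0.0353 c [0.5761 0.0935] rect [0.078 0.079] 70.2 rel dish [-0.001   0.0009] rel box [-0.0006  0.18  ]
side boat z99 0.0257 c [0.5148 0.1052] rect [0.084 0.065] 84.9 rel dish [-0.0633  0.0053] rel box [-0.0629  0.1843]
45.7917
```

View pics/f.png

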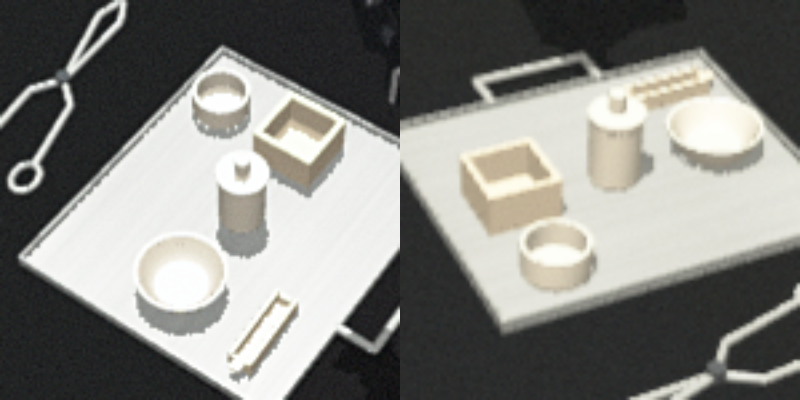

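Everything looks upright and the lid is seated: knob tops read 0.089–0.091, with the same +2–4 mm bias as the other tops. The dish rim spoiled the boat measurement, so I'll recheck it with a tighter mask and then hand in.

Run:
```python
from h import *
ok=True
for n in("scene","side"):
    c=cloud(optics.get_image(n)).reshape(-1,3)
    d=c[:,:2]-DISH; l=np.c_[d@ax,d@ay]
    w=l[(l[:,0]<-.055)&(l[:,0]>-.115)&(abs(l[:,1])<.065)&(c[:,2]>.014)&(c[:,2]<.03)]
    w=w[np.hypot(*w.T)>.048]
    rc=cv2.minAreaRect(w.astype(np.float32)); print(len(w),np.round(rc[0],4),np.round(rc[1],4),rc[2])
    a=rc[2] if rc[1][0]<rc[1][1] else rc[2]-90
    ok&=-.1<rc[0][0]<-.064 and abs(rc[0][1])<.012 and min(abs(a),abs(abs(a)-180))<10
print(ok)
if ok: print(r.hand_in())
```

```text
125 [-0.0811  0.0082] [0.0917 0.0277] 89.10908508300781
230 [-0.0788  0.0112] [0.0419 0.0978] 0.7025043964385986
True
the job is handed in; nothing more can be done
None
```

All four pieces are on the tray as asked, with the lid seated on the tall crucible, and the job was handed in at about 46 s of the 102 s allowed; the hand-in gave no verdict. By the cameras, tall and squat are within 3 mm of their targets, the lid is within about 2 mm of centred, and the boat, measured roughly, is about 80 mm in front of the dish and within about 11 mm sideways (18 mm allowed).

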